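# Lock the bayonet cap on the air filter

### The arm

A 6-joint arm with a two-finger parallel gripper is mounted at the origin on a cart in front of the work surface, level with it; the furniture and walls round the work are solid. World frame = base frame: x ahead of the robot, y to its left, z up, the work surface at z = 0. Lengths are in mm, angles in rad, forces in N, time in s.
With the tool pointing down it reaches from about 275 to 750 mm from the base axis. Payload 10.2 kg.
Tool frame: the origin (TCP) lies at the very end of the fingers, on their centre line; the grasp point (between the pads) lies 19 mm behind it; z points along the fingers, y is the line along which they close (so a half turn about z gives the same grasp; the last joint's range is limited). The gripper opens to 85 mm and grips with 20 to 120 N. Pads are 22 mm wide; open, the fingers measure 114 mm over their backs; the gripper's body (76 mm by 85 mm) begins 54 mm behind the grasp point. The pads swing forward as they close: fully open they stand 13 mm farther back than shut.
Start: joints at [-1.487, 0.313, 1.498, -0, 1.331, -0.223], TCP at [158.542, -500.495, 231.294] pointing down, gripper open.
Joint ranges: [-2.94, 2.94], [-0.97, 2.17], [0.19, 2.56], [-1.23, 4.37], [0.02, 3.11], [-2.88, 2.88]. Speed limits (rad/s): [2.39, 2.39, 3.01, 3.14, 3.14, 3.14].

### API

Orientations are given as a unit quaternion [w, x, y, z].
In Python, from rig import ctrl gives the robot as it stands.
- The arm moves only by the shell command python3 -m inch 'ROWS' [OPENING] [FORCE]. ROWS is text: rows parted by semicolons, each of 6 numbers parted by spaces: the shift along the tool's x, y, z in mm, then the turn, a rotation vector about the tool's x, y, z in units of 6 degrees (1.0 is 6 degrees). A call has exactly 10 rows; each row shifts and turns the commanded pose from where the row before left it, along the tool's axes as they then stand; what a row does not reach is not made up. A row lasts 1/12 s, in which the tool goes at most 41.7 mm and 7.16 degrees, less where a joint would pass 70% of its speed; a pose out of reach is approached as far as the arm can. A call with a gripper value outside its range is refused whole. OPENING is the opening, from 0 (shut) to 1 (fully open), set as the call begins (- or left out, the last holds). The fingers move at their own pace and stop on an object; FORCE is the grip in N (left out, the last holds). Time passes only in rows, so rows that do not move let the fingers close, or fill a call up. It gives the time, the measured TCP pose, the force, the opening and the grip force at its end, in the units of the state.
- ctrl.sense(): the state, without advancing time (a new reading comes with each control period).
- ctrl.capture(name): name is "scene" or "top" or "wrist"; returns a dict with "image" (420x560x3 uint8, red, green, blue), "intrinsics" (3x3 intrinsics, pixels), "rvec" (rotation vector, rad) and "tvec" (3), from world to camera coordinates, as OpenCV has them. Camera axes: x right, y down, z forward; pixel columns grow to the right and rows downward; lengths in mm; the calibration is good to about 2 mm. The wrist camera is an equidistant fisheye: a pixel r from the principal point sees the ray r / f radians off the axis. A picture is of the moment at which its call begins. There is no depth.
- ctrl.finish_job(): hands the job in; it is judged then, once.
The state is a dict: "time_s": time; "joints": joint angles; "dq": joint speeds; "tau": joint torques, N m; "eef_pos": TCP position; "ee_rot": TCP orientation; "force": force on the tool from outside, world axes, zero at the start; "wrist_torque": the same for the moment, N m; "grip_width": opening from 0.0 (shut) to 1.0 (fully open); "grip_force": force on a finger pad.
Only numpy, scipy, OpenCV 4.12 (cv2) and the standard library are available. Lean on these libraries where they do the work, as an engineer would, in place of code of your own. Each camera call takes 0.05 s, during which the arm holds its last target. There are 200 camera calls.

### The job

Close the compressed-air filter: pick up its cap by the orange wing, set it on the housing's mouth and feel for the angle at which its two lugs drop into the slots. Push it in against the spring, twist it a quarter turn clockwise until it meets the stop, and let go, so that the spring holds it locked. Do not force anything, and leave the things lying around the filter alone.

Things in the scene. Friction and masses are not known exactly. Their poses are not given: they have to be found in the camera images.
- filter_cap: Loose cap, 68 mm across, 52 mm high, about 0.13 kg, upright on the bench at the start. Origin: centre of its underside; z up its axis. Below, a round spigot, 40 mm diameter, 18.5 mm long, foot bevelled 1.5 mm. At its foot two lugs along the cap's +x and -x, 9 mm wide, 0 to 5 mm above the origin, reaching 28 mm from the axis. A half turn leaves the cap the same.
- cap_flange (a point): Centre of the underside of the cap's black cover flange, 18.5 mm above the cap's origin. The flange is 68 mm across and 6.5 mm thick, with a yellow mark on top over each lug.
- cap_wing (a point): Middle of the cap's orange wing grip, 38.5 mm above the cap's origin. The wing is 46 mm long along the cap's x, 12 mm thick along its y, and stands 27 mm high on the flange (25 to 52 mm above the cap's origin).
- filter_housing: Filter housing fixed to the bench, mouth up: grey foot plate 94 mm square, blue barrel 76 mm in diameter, brass ports on its +y and -y sides reaching 60 mm from the axis. Origin: centre of its underside on the bench; z up. Cap and housing must never press on each other with more than 70 N.
- mouth (a point): Centre of the mouth at the lip's flat top, 95 mm over the bench; housing's axes. A fixed aluminium ring, bore 43 mm, has 2 facing slots with yellow marks for the lugs, at the housing's +x and -x but up to 0.4 rad off either way, not measured: see or feel it. Off the slots lugs rest on the lip; within 0.08 rad and 1.5 mm of true they drop in, and unlocked the cap rides 3 mm deep on the pad.
- turn_level (a point): Point on the housing's axis 17 mm below the lip's top: with the cap's origin here its lugs pass under the lip (it turns at 15.5 to 18 mm deep; at 18.5 mm the flange meets the lip). Clockwise from above, each lug runs 90 degrees from its slot to a pocket, then a stop wall about 0.1 rad further. Counter-clockwise of a slot is a wall.
- lock_level (a point): Point on the housing's axis 11 mm below the lip's top, where the cap's origin comes to rest when locked: let go at the pocket, the spring lifts the lugs 4 mm or more into it and the flange stands 7.5 mm above the lip.
- spring_pad (a joint): How far the round black spring pad (36 mm across) in the mouth is pressed in, m: 0 when free (its top 3 mm below the lip's top), at most 0.019. It takes 5.6 N to start and 0.7 N more per mm: 11 N with the cap locked, 16 N with it pressed fully in.
- screwdriver_red: Red screwdriver lying on the bench, 27 x 192 x 26 mm; bystander. Origin: centre of its underside.
- steel_block: Steel block with two holes, 35 x 60 x 22 mm; bystander. Origin: centre of its underside.
- slat: Loose wooden slat, 20 x 120 x 8 mm; bystander. Origin: centre of its underside.
Things that resemble listed ones, but are neither listed nor needed, are in the scene too. What is shaped like the filter_cap but red or turquoise is not meant.

How it is judged (in metres and radians):
On the way, in this order (a step that is already met when the one before it is completed fails the run):
1. the cap's lugs have dropped into the slots (z of filter_cap in the frame of mouth below -0.002 m and horizontal distance between filter_cap and mouth below 0.004 m and angle between filter_cap's own z axis and vertical below 0.1 rad), for 0.05 s.
2. the cap is pushed in against its spring, below the path of the lugs (z of filter_cap in the frame of mouth below -0.0145 m and horizontal distance between filter_cap and mouth below 0.004 m), for 0.1 s.
At the end, for the whole second after the job is handed in: The released cap is at rest, locked in the housing and held by the spring: its origin 9.2 to 12.8 mm below the lip's top (the locked height is 11 mm), within 4 mm of the axis, upright within 0.06 rad, the spring pad pressed in more than 5 mm (z of filter_cap in the frame of mouth between -0.0128 and -0.0092 m and horizontal distance between filter_cap and mouth below 0.004 m and angle between filter_cap's own z axis and vertical below 0.06 rad and linear speed of filter_cap below 0.02 m/s and angular speed of filter_cap below 0.2 rad/s and value of joint spring_pad above 0.005 m); the robot touches nothing.
It fails at once if cap and housing press on each other with more than 70 N (contact force between filter_cap and filter_housing above 70 N).
It fails at once if the red screwdriver is moved more than 30 mm (distance of screwdriver_red from where it was at the start of the episode above 0.03 m).
It fails at once if the steel block is moved more than 30 mm (distance of steel_block from where it was at the start of the episode above 0.03 m).
It fails at once if the wooden slat is moved more than 30 mm (distance of slat from where it was at the start of the episode above 0.03 m).
It also fails if it takes over 64 s, if anything falls off the work surface, if the arm or the gripper's body presses on something with over 40 N, if the wrist force passes 120 N, or if a joint passes its speed limit or range.

## Working session

There is one attempt and no reset: what is moved stays moved. The work goes in short steps, Python scripts to look and compute and a shell command to move; the robot and the scene stay as the last step left them, time stands still between calls to the robot, and variables do not carry over. Pictures are saved under pics/ and viewed, at most 10 in all, crops included, and the job is handed in when it is done.

```bash
ls; mkdir -p pics; python3 - <<'E'
from rig import ctrl
import cv2,numpy as np
s=ctrl.sense();print({k:np.round(v,3) for k,v in s.items()})
ims=[]
for n in("scene","top"):
    c=ctrl.capture(n);np.savez(f"pics/{n}.npz",**c);print(n,c["intrinsics"],c["rvec"],c["tvec"])
    cv2.imwrite(f"pics/{n}.png",c["image"][:,:,::-1])
E
```

```text
pics
{'time_s': np.float64(0.0), 'joints': array([-1.487,  0.313,  1.498,  0.   ,  1.331, -0.223]), 'dq': array([ 0.   , -0.   , -0.001,  0.001, -0.   ,  0.001]), 'tau': array([ 1.0000e-03, -4.1227e+01, -2.5975e+01, -0.0000e+00,  4.0000e-03,
       -0.0000e+00]), 'eef_pos': array([ 158.525, -500.212,  230.699]), 'ee_rot': array([-0.001,  0.988,  0.153,  0.   ]), 'force': array([ 0.052, -0.295, -0.561]), 'wrist_torque': array([ 0.008, -0.01 ,  0.014]), 'grip_force': np.float64(0.0), 'grip_width': np.float64(1.0)}
scene [[423.73344472   0.         272.66491717]
 [  0.         423.73344472 205.00184375]
 [  0.           0.           1.        ]] [ 0.84173431 -2.34345738  1.32489113] [397.51944295 247.11686757 956.21945784]
top [[434.13053584   0.         280.2369201 ]
 [  0.         434.13053584 210.2890079 ]
 [  0.           0.           1.        ]] [ 2.1549374  -2.10431726  0.13269599] [   9.15884413  480.39018596 1031.93206318]
```

View pics/top.png

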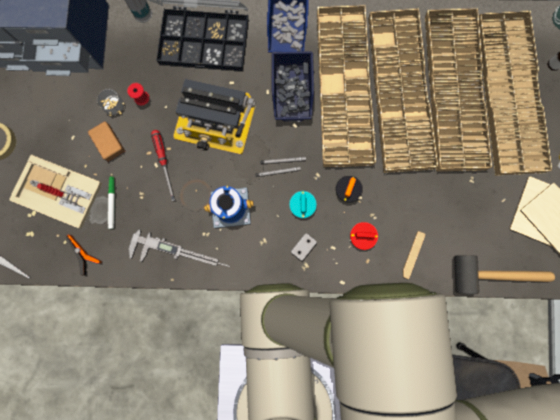

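View pics/scene.png

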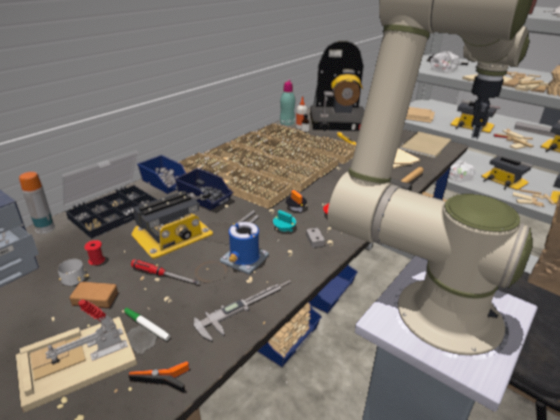

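The top view has three cap-like objects: turquoise at (303,205), red at (364,236), and black with an orange wing at (349,188). I choose the black and orange one. The housing is at (229,205), the slat at (414,254), the block at (304,247) and the screwdriver at (162,165).

```bash
cat > h.py <<'E'
import cv2,numpy as np
from rig import ctrl
from scipy.spatial.transform import Rotation as R
def pix2plane(c,uv,z):
    K=c["intrinsics"];Rm,_=cv2.Rodrigues(np.array(c["rvec"],float));t=np.array(c["tvec"],float)
    uv=np.atleast_2d(np.array(uv,float))
    a=(uv-K[:2,2])/np.array([K[0,0],K[1,1]])
    if c.get("fish"):
        r=np.linalg.norm(a,axis=1,keepdims=True);d=np.hstack([np.sin(r)*a/np.maximum(r,1e-9),np.cos(r)])
    else: d=np.hstack([a,np.ones((len(a),1))])
    d=d@Rm;o=-Rm.T@t
    return o+d*((z-o[2])/d[:,2])[:,None]
def mask(im,lo,hi):
    return cv2.inRange(cv2.cvtColor(np.ascontiguousarray(im),cv2.COLOR_RGB2HSV),np.array(lo),np.array(hi))
def wrist():
    c=dict(ctrl.capture("wrist"));c["fish"]=1;return c
def pca(P):
    P=P[:,:2];m=P.mean(0);w,v=np.linalg.eigh(np.cov((P-m).T));a=v[:,1];return m,np.arctan2(a[1],a[0]),2*np.sqrt(3*w)
E
python3 - <<'E'
from h import *
c=dict(np.load("pics/top.npz"));im=c["image"]
def sub(m,box):
    o=np.zeros_like(m);x0,y0,x1,y1=box;o[y0:y1,x0:x1]=m[y0:y1,x0:x1];return o
m=sub(mask(im,(5,150,120),(20,255,255)),(330,165,370,210))
ys,xs=np.nonzero(m);print(len(xs));P=pix2plane(c,np.c_[xs,ys],50);print("wing",pca(P), xs.mean(),ys.mean())
for (u,v) in [(229,205)]: print("housing rough",pix2plane(c,(u,v),95),pix2plane(c,(u,v),0))
m=sub(mask(im,(105,120,40),(125,255,255)),(200,175,260,235));ys,xs=np.nonzero(m);print("blue bbox",xs.min(),xs.max(),ys.min(),ys.max())
h=max(cv2.findContours(m,0,2)[0],key=cv2.contourArea);print(cv2.fitEllipse(h))
for n,uv in dict(slat=(414,254),block=(304,247),red=(364,236),turq=(303,205)).items(): print(n,pix2plane(c,uv,20)[0])
a=cv2.resize(im[165:245,185:385],(800,320),interpolation=3)
cv2.imwrite("pics/crop1.png",a[:,:,::-1])
s=dict(np.load("pics/scene.npz"));im=s["image"];Rm,_=cv2.Rodrigues(s["rvec"]);print("scene cam",-Rm.T@s["tvec"]);Rm,_=cv2.Rodrigues(c["rvec"]);print("top cam",-Rm.T@c["tvec"])
E
```

```text
117
wing (array([ 541.87511527, -148.81092478]), np.float64(2.801656260065118), array([14.46963044, 48.24141372])) 350.0769230769231 185.94017094017093
housing rough [[481.03082392 138.94313354  95.        ]] [[496.47766309 153.17852991   0.        ]]
blue bbox 211 246 186 222
((230.25836181640625, 208.22198486328125), (24.87527847290039, 31.40451431274414), 72.27879333496094)
slat [ 381.70047507 -308.58403588   20.        ]
block [392.34251315 -39.87308087  20.        ]
red [ 422.97388651 -187.15587175   20.        ]
turq [497.21578583 -35.54564314  20.        ]
scene cam [-120.91169422  790.30316991  703.0258652 ]
top cam [ 318.80648932  -10.5585009  1092.70002226]
```

View pics/crop1.png

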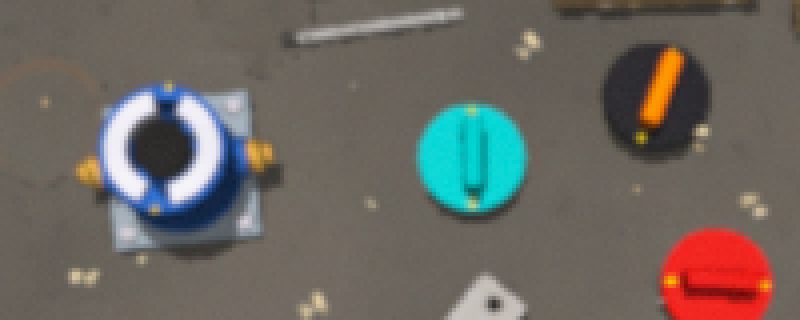

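The crop confirms the black cap with orange wing at crop (655,100). The housing mouth is at crop (163,148), with yellow slot marks at (168,88) and (155,210).

```bash
cat >> h.py <<'E'
def psi(s):
    X=R.from_quat(np.roll(s["ee_rot"],-1)).as_matrix()[:,0];return np.arctan2(X[1],X[0])
def plan(xyz,ps,n):
    s=ctrl.sense();M=R.from_quat(np.roll(s["ee_rot"],-1))
    Mt=R.from_euler('z',ps)*R.from_euler('x',np.pi)
    D=M.inv().apply(np.array(xyz)-s["eef_pos"]);w=(M.inv()*Mt).as_rotvec()
    S=sum(R.from_rotvec(w*k/n).as_matrix() for k in range(n))
    print("n",n,"row",np.round(np.linalg.solve(S,D),2),np.round(w/n/np.radians(6),3),"tot",np.round(w/np.radians(6),2))
E
python3 - <<'E'
from h import *
c=dict(np.load("pics/top.npz"))
f=lambda x,y:(185+(x+.5)/4-.5,165+(y+.5)/4-.5)
P=pix2plane(c,[f(163,148),f(168,88),f(155,210)],95);print(P)
d=P[1]-P[2];print("mark angle",np.arctan2(d[1],d[0]),np.linalg.norm(d),(P[1]+P[2])/2)
Q=pix2plane(c,[f(657,99)],25);print("flange",Q)
plan((530,-149,170),2.80,20)
E
```

```text
[[488.84899698 147.80420793  95.        ]
 [524.70177151 146.4623217   95.        ]
 [452.15825395 150.83076726  95.        ]]
mark angle -0.060145645194164266 72.67492866429743 [488.43001273 148.64654448  95.        ]
flange [[ 538.38464038 -149.14189608   25.        ]]
n 20 row [24.95 22.5   3.04] [-0.00e+00 -1.00e-03 -1.19e+00] tot [-0.000e+00 -1.000e-02 -2.381e+01]
```

```bash
python3 - <<'E'
from h import *
plan((530,-149,190),psi(ctrl.sense()),20)
E
```

```text
n 20 row [ 23.01 -11.13   2.05] [-0.001 -0.     0.   ] tot [-0.01 -0.    0.  ]
```

```bash
python3 -m inch '23 -11 2 0 0 0;23 -11 2 0 0 0;23 -11 2 0 0 0;23 -11 2 0 0 0;23 -11 2 0 0 0;23 -11 2 0 0 0;23 -11 2 0 0 0;23 -11 2 0 0 0;23 -11 2 0 0 0;23 -11 2 0 0 0' 0.6
python3 -m inch '23 -11 2 0 0 0;23 -11 2 0 0 0;23 -11 2 0 0 0;23 -11 2 0 0 0;23 -11 2 0 0 0;23 -11 2 0 0 0;23 -11 2 0 0 0;23 -11 2 0 0 0;23 -11 2 0 0 0;23 -11 2 0 0 0'
python3 -m inch '0 0 0 0 0 -1.19;0 0 0 0 0 -1.19;0 0 0 0 0 -1.19;0 0 0 0 0 -1.19;0 0 0 0 0 -1.19;0 0 0 0 0 -1.19;0 0 0 0 0 -1.19;0 0 0 0 0 -1.19;0 0 0 0 0 -1.19;0 0 0 0 0 -1.19'
python3 -m inch '0 0 0 0 0 -1.19;0 0 0 0 0 -1.19;0 0 0 0 0 -1.19;0 0 0 0 0 -1.19;0 0 0 0 0 -1.19;0 0 0 0 0 -1.19;0 0 0 0 0 -1.19;0 0 0 0 0 -1.19;0 0 0 0 0 -1.19;0 0 0 0 0 -1.19'
python3 - <<'E'
from h import *
s=ctrl.sense();print(s["joints"],psi(s))
plan((530,-149,170),2.80,5)
c=wrist();np.savez("pics/w1.npz",**c);cv2.imwrite("pics/w1.png",c["image"][:,:,::-1]);print(c["intrinsics"])
m=mask(c["image"],(5,150,120),(20,255,255))
k=max(cv2.findContours(m,0,2)[0],key=cv2.contourArea);mm=np.zeros_like(m);cv2.drawContours(mm,[k],-1,255,-1)
ys,xs=np.nonzero(mm);print(len(xs),xs.mean(),ys.mean());print(pca(pix2plane(c,np.c_[xs,ys],52)),pca(pix2plane(c,np.c_[xs,ys],40)))
E
```

```text
time_s: 0.93
eef_pos: [345.3, -325.1, 211.0]
ee_rot: [-0.0, 0.988, 0.153, -0.0]
force: [-0.2, -0.7, 0.2]
grip_width: 0.603
grip_force: 0.0
time_s: 1.77
eef_pos: [531.3, -150.7, 190.9]
ee_rot: [-0.0, 0.988, 0.153, -0.0]
force: [0.1, -0.5, 0.8]
grip_width: 0.597
grip_force: 0.0
time_s: 2.6
eef_pos: [530.5, -151.8, 190.9]
ee_rot: [-0.0, 0.711, 0.703, -0.0]
force: [1.6, 0.1, 0.0]
grip_width: 0.601
grip_force: 0.0
time_s: 3.43
eef_pos: [530.4, -151.7, 190.9]
ee_rot: [-0.0, 0.167, 0.986, 0.0]
force: [0.1, 0.5, 0.2]
grip_width: 0.598
grip_force: 0.0
[-4.91026196e-01  4.04999302e-01  1.47602678e+00  3.54323042e-05
  1.26144664e+00 -1.72551746e+00] 2.805276860624752
n 5 row [0.26 0.49 4.18] [ 0.    -0.002  0.01 ] tot [ 0.   -0.01  0.05]
[[325.1922621    0.         274.4275611 ]
 [  0.         325.1922621  207.67519467]
 [  0.           0.           1.        ]]
682 280.1686217008798 200.8533724340176
(array([ 536.71508128, -148.5658258 ]), np.float64(2.798136198786494), array([11.72980759, 48.32470243])) (array([ 539.97971044, -149.46081828]), np.float64(2.798136198786494), array([12.22902191, 50.38137585]))
```

View pics/w1.png

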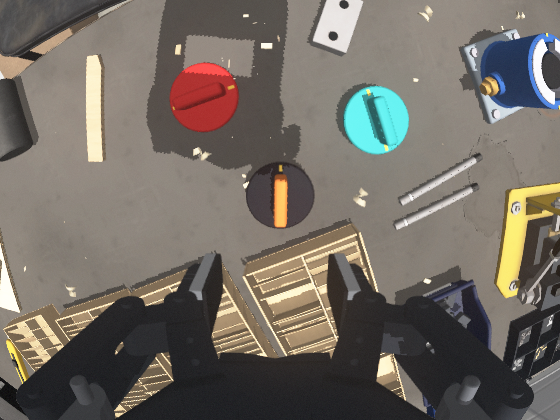

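The wrist view shows the orange wing at (280,200), red cap at (205,97) and turquoise cap at (376,120), both well clear of the fingers. The wing lies at (538,-149) with angle 2.80, so I'll descend onto it.

```bash
python3 - <<'E'
from h import *
plan((538,-149,29.5),2.80,20)
E
```

```text
n 20 row [-0.31  0.25  8.07] [ 0.    -0.     0.006] tot [ 0.   -0.01  0.12]
```

```bash
python3 -m inch '-1 1 14 0 0 0;-1 1 14 0 0 0;-1 1 14 0 0 0;-1 1 14 0 0 0;-1 1 14 0 0 0;-1 0 14 0 0 0;0 0 14 0 0 0;0 0 14 0 0 0;0 0 8 0 0 0;0 0 0 0 0 0'
python3 - <<'E'
from h import *
c=wrist();cv2.imwrite("pics/w2.png",c["image"][:,:,::-1]);plan((538,-149,29.5),2.80,10)
m=mask(c["image"],(5,150,120),(20,255,255))
k=max(cv2.findContours(m,0,2)[0],key=cv2.contourArea);mm=np.zeros_like(m);cv2.drawContours(mm,[k],-1,255,-1)
ys,xs=np.nonzero(mm);print(len(xs),xs.mean(),ys.mean());print(pca(pix2plane(c,np.c_[xs,ys],52)))
E
```

```text
time_s: 4.32
eef_pos: [537.1, -148.8, 69.6]
ee_rot: [-0.002, 0.171, 0.985, 0.001]
force: [0.2, 1.0, -0.3]
grip_width: 0.594
grip_force: 0.0
n 10 row [-0.04  0.01  4.13] [ 0.    -0.001 -0.002] tot [ 0.   -0.01 -0.02]
1824 274.8569078947368 247.60416666666666
(array([ 534.41698559, -147.77528258]), np.float64(2.7972718236592584), array([11.57157392, 49.729136  ]))
```

View pics/w2.png

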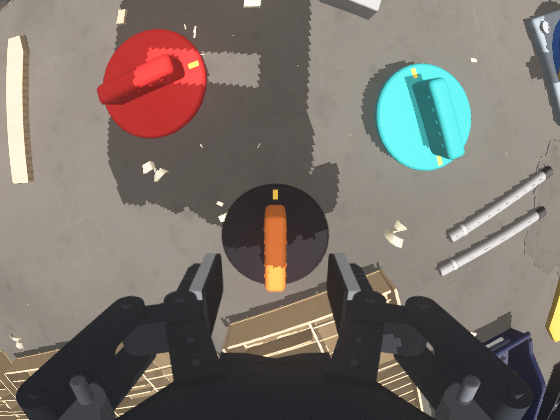

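The wing at (275,248) is centred between the fingers and aligned with them. I'll go down, close and lift.

```bash
python3 -m inch '0 0 7 0 0 0;0 0 7 0 0 0;0 0 7 0 0 0;0 0 6 0 0 0;0 0 6 0 0 0;0 0 4 0 0 0;0 0 3 0 0 0;0 0 0 0 0 0;0 0 0 0 0 0;0 0 0 0 0 0'
python3 -m inch '0 0 0 0 0 0;0 0 0 0 0 0;0 0 0 0 0 0;0 0 0 0 0 0;0 0 0 0 0 0;0 0 0 0 0 0;0 0 0 0 0 0;0 0 0 0 0 0;0 0 0 0 0 0;0 0 0 0 0 0' 0 60
python3 -c "
from h import *
plan((538,-149,220),2.8,10)"
```

```text
time_s: 5.2
eef_pos: [538.1, -149.2, 31.6]
ee_rot: [0.0, 0.17, 0.985, -0.0]
force: [0.7, -0.8, 0.2]
grip_width: 0.596
grip_force: 0.0
time_s: 6.03
eef_pos: [538.1, -149.2, 31.6]
ee_rot: [0.0, 0.17, 0.985, -0.0]
force: [-1.2, 0.2, 5.7]
grip_width: 0.125
grip_force: 59.3
n 10 row [ 1.000e-02  2.000e-02 -1.884e+01] [-0.     0.    -0.001] tot [-0.    0.   -0.01]
```

```bash
python3 -m inch '0 0 -20 0 0 0;0 0 -20 0 0 0;0 0 -20 0 0 0;0 0 -20 0 0 0;0 0 -20 0 0 0;0 0 -20 0 0 0;0 0 -20 0 0 0;0 0 -20 0 0 0;0 0 -20 0 0 0;0 0 -10 0 0 0'
python3 -c "
from h import *
plan((515,140,220),3.08,20)"
```

```text
time_s: 6.87
eef_pos: [538.3, -149.3, 223.1]
ee_rot: [0.001, 0.17, 0.985, -0.0]
force: [0.6, -0.2, -1.2]
grip_width: 0.125
grip_force: 58.8
n 20 row [ 4.15 13.96  0.15] [-0.     0.001 -0.134] tot [-0.01  0.02 -2.68]
```

```bash
python3 -m inch '4 14 0 0 0 -0.13;4 14 0 0 0 -0.13;4 14 0 0 0 -0.13;4 14 0 0 0 -0.13;4 14 0 0 0 -0.13;4 14 0 0 0 -0.13;4 14 0 0 0 -0.13;4 14 0 0 0 -0.13;4 14 0 0 0 -0.13;4 14 0 0 0 -0.13'
python3 -m inch '4 14 0 0 0 -0.13;4 14 0 0 0 -0.13;4 14 0 0 0 -0.13;4 14 0 0 0 -0.13;4 14 0 0 0 -0.13;4 14 0 0 0 -0.13;4 14 0 0 0 -0.13;4 14 0 0 0 -0.13;4 14 0 0 0 -0.13;4 14 0 0 0 -0.13'
python3 - <<'E'
from h import *
c=wrist();np.savez("pics/w3.npz",**c);cv2.imwrite("pics/w3.png",c["image"][:,:,::-1]);s=ctrl.sense();print(s["eef_pos"],psi(s))
E
```

```text
time_s: 7.7
eef_pos: [537.5, -1.5, 219.6]
ee_rot: [-0.002, 0.102, 0.995, 0.0]
force: [-0.4, -0.1, -0.6]
grip_width: 0.122
grip_force: 58.8
time_s: 8.53
eef_pos: [517.7, 142.5, 219.5]
ee_rot: [-0.002, 0.034, 0.999, 0.0]
force: [0.2, 0.1, -1.1]
grip_width: 0.124
grip_force: 58.8
[517.08669781 144.53275038 219.65412453] 3.076130295972436
```

View pics/w3.png

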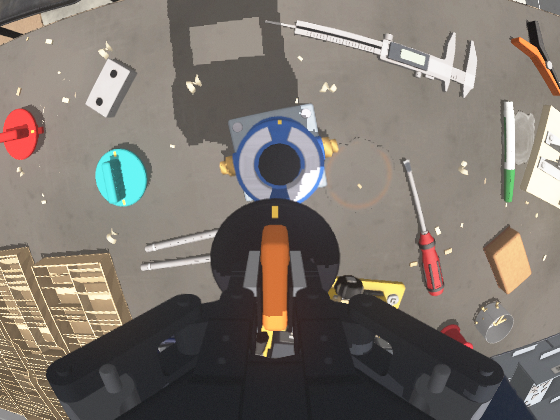

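The mouth shows at (279,164), with the near slot's yellow mark at (280,122) and the cap held straight at (275,240). I'll measure the bore circle and the slot angle.

```bash
python3 - <<'E'
from h import *
from scipy.optimize import least_squares
c=dict(np.load("pics/w3.npz",allow_pickle=True));c["fish"]=1;im=c["image"]
hsv=cv2.cvtColor(im,cv2.COLOR_RGB2HSV)
br=((hsv[:,:,2]>130)&(hsv[:,:,1]<90)).astype(np.uint8)
cen=np.array([279.,164.]);E=[];O=[];gap=[]
for a in np.radians(np.arange(0,360,3)):
    rr=np.arange(8,42,.5);p=cen+np.c_[np.cos(a)*rr,np.sin(a)*rr]
    v=cv2.remap(br*255,p[:,0].astype(np.float32),p[:,1].astype(np.float32),1).ravel()>127
    if p[-1,1]>198: pass
    i=np.argmax(v)
    if v.any() and rr[i]<30:
        E.append(p[i]); j=i+np.argmax(~v[i:]) 
        if j>i: O.append(p[j])
    else: gap.append(int(np.degrees(a)))
print(len(E),"gap deg(img)",gap)
for n,Q in(("bore",E),("ring outer",O)):
    P=pix2plane(c,Q,95)[:,:2]
    f=least_squares(lambda q:np.hypot(*(P-q[:2]).T)-q[2],[488,148,21],loss="soft_l1",f_scale=.5);print(n,f.x,np.median(abs(f.fun)))
    if n=="bore":h=f.x[:2]
# yellow marks
m=mask(im,(18,120,120),(35,255,255));n,l,st,ce=cv2.connectedComponentsWithStats(m)
for i in range(1,n):
    if st[i,4]>4 and 100<ce[i,1]<225 and 230<ce[i,0]<330:
        for z in (95,):
            P=pix2plane(c,ce[i],z)[0,:2];print(ce[i],st[i,4],P,np.arctan2(*(P-h)[::-1]),np.hypot(*(P-h)))
# blue slot near top, blue pixels at bore radius 24..32
b=mask(im,(100,80,20),(130,255,255));ys,xs=np.nonzero(b);P=pix2plane(c,np.c_[xs,ys],95)[:,:2]-h
r=np.hypot(*P.T);k=(r>23)&(r<28)&(P[:,0]<0);a=np.arctan2(P[k,1],-P[k,0]);print("slot blue n",k.sum(),"median ang rel -x (cw+)",np.median(a),np.percentile(a,[5,95]))
s=ctrl.sense();print(s["eef_pos"],psi(s))
# cap mark in hand
E
```

```text
99 gap deg(img) [75, 78, 81, 84, 87, 90, 93, 96, 99, 102, 255, 258, 261, 264, 267, 270, 273, 276, 279, 282, 285]
bore [486.10147323 148.01951756  20.59805002] 0.5918851025672645
ring outer [487.11287219 148.32561121  34.10170125] 0.30714986420786516
[279.  121.5] 12 [451.24413733 150.70579323] 3.064679816003996 34.960691394279415
[329.72413793 143.40229885] 87 [471.69021099 191.55130483] 1.8904918017136765 45.855217616225104
[327.52380952 154.33333333] 21 [480.79284417 189.32286693] 1.6986233361738576 41.64310521384843
[274.5 211.5] 72 [527.53857607 141.79989796] -0.14898563249140828 41.90127873506567
slot blue n 110 median ang rel -x (cw+) 0.08093551994901232 [-0.16820205  0.34485643]
[517.08669781 144.53275038 219.65412453] 3.076130295972436
```

```bash
cat >> h.py <<'E'
from scipy.optimize import least_squares
def flange(c,cen=(275,255),zt=None,show=None):
    s=ctrl.sense();z=(s["eef_pos"][2]-31.6+25) if zt is None else zt
    g=cv2.GaussianBlur(cv2.cvtColor(np.ascontiguousarray(c["image"]),cv2.COLOR_RGB2GRAY),(3,3),0)
    E=[]
    for a in np.radians(np.r_[175:251:3,290:366:3]):
        rr=np.arange(45,85,.5);p=np.array(cen)+np.c_[np.cos(a)*rr,np.sin(a)*rr]
        v=cv2.remap(g,p[:,0].astype(np.float32),p[:,1].astype(np.float32),1).ravel().astype(float)
        d=v[4:]-v[:-4];i=np.argmax(d>14)
        if d[i]>14:E.append(p[i+2])
    P=pix2plane(c,E,z)[:,:2]
    f=least_squares(lambda q:np.hypot(*(P-q[:2]).T)-q[2],[*s["eef_pos"][:2],34],loss="soft_l1",f_scale=.4)
    f2=least_squares(lambda q:np.hypot(*(P-q[:2]).T)-34,s["eef_pos"][:2],loss="soft_l1",f_scale=.4)
    M=R.from_quat(np.roll(s["ee_rot"],-1))
    print("flange",len(P),f.x,np.median(abs(f.fun)),"r34:",f2.x,np.median(abs(f2.fun)),"tcp-rel in tool",M.inv().apply(np.r_[f2.x-s["eef_pos"][:2],0])[:2])
    return f2.x
E
python3 - <<'E'
from h import *
c=dict(np.load("pics/w3.npz",allow_pickle=True));c["fish"]=1
Rm,_=cv2.Rodrigues(c["rvec"]);o=-Rm.T@c["tvec"];print("cam",o,Rm[2])
flange(c)
E
```

```text
cam [443.58546731 147.29524526 362.76779428] [ 0.28788249 -0.01902889 -0.95747667]
flange 52 [516.97270202 142.48644038  32.35045032] 0.09722085751160847 r34: [519.12207114 142.33114976] 0.4600188331817954 tcp-rel in tool [-2.17502017 -2.06373196]
```

```bash
python3 - <<'E'
from h import *
c=dict(np.load("pics/w3.npz",allow_pickle=True));c["fish"]=1
s=ctrl.sense()
f=flange(c,zt=s["eef_pos"][2]-13.1)
m=pix2plane(c,(274.5,211.5),s["eef_pos"][2]-6.6)[0,:2];print("mark ang",np.arctan2(*(m-f)[::-1]),np.hypot(*(m-f)),psi(s))
k=mask(c["image"],(5,150,100),(17,255,255));cn=max(cv2.findContours(k,0,2)[0],key=cv2.contourArea)
E
```

```text
flange 52 [520.1586539  142.27785229  33.75465946] 0.10134495846649827 r34: [520.49003001 142.24549636] 0.10627338428248123 tcp-rel in tool [-3.54564411 -2.05971164]
mark ang 3.0757041863551366 30.030068310654723 3.076130295972436
```

```bash
python3 -c "
from h import *
plan((484.3,148.4,140),3.075,10)"
```

```text
n 10 row [3.28 0.17 7.97] [ 0.001 -0.003  0.001] tot [ 0.01 -0.03  0.01]
```

```bash
python3 -m inch '4 0.2 9 0 0 0;4 0.2 9 0 0 0;4 0.2 9 0 0 0;4 0.2 9 0 0 0;4 0.2 9 0 0 0;4 0.2 9 0 0 0;4 0.2 9 0 0 0;4 0.2 9 0 0 0;0.8 0.1 8 0 0 0;0 0 0 0 0 0'
python3 - <<'E'
from h import *
c=wrist();np.savez("pics/w4.npz",**c);cv2.imwrite("pics/w4.png",c["image"][:,:,::-1])
flange(c,zt=ctrl.sense()["eef_pos"][2]-13.1)
plan((484.3,148.4,127),3.075,10)
E
```

```text
time_s: 9.42
eef_pos: [485.5, 144.5, 139.6]
ee_rot: [-0.001, 0.035, 0.999, -0.0]
force: [0.1, 0.4, -2.3]
grip_width: 0.126
grip_force: 58.8
flange 52 [487.75114401 144.24210055  33.60822311] 0.12027283562865065 r34: [488.27075667 144.19065991] 0.2122038379785245 tcp-rel in tool [-2.13433039 -0.157729  ]
n 10 row [0.21 0.38 1.36] [-0.    -0.001 -0.003] tot [-0.   -0.01 -0.03]
```

View pics/w4.png

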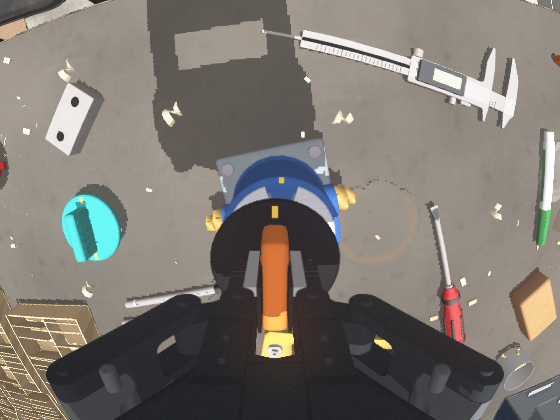

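The cap at (275,255) is still about 4 mm to the -y side of the mouth. The near slot's mark is visible at (281,180), so I'll cross-check with it.

```bash
python3 - <<'E'
from h import *
from scipy.ndimage import label
c=dict(np.load("pics/w4.npz",allow_pickle=True));c["fish"]=1
m=mask(c["image"],(18,120,120),(35,255,255));m[:160]=0;m[200:]=0;m[:,:265]=0;m[:,295:]=0
ys,xs=np.nonzero(m);p=pix2plane(c,(xs.mean(),ys.mean()),95)[0];print(xs.mean(),ys.mean(),len(xs),p,"mouth est",p[:2]+35.5*np.array([np.cos(.07),-np.sin(.07)]))
s=ctrl.sense();print(s["eef_pos"],s["force"],s["joints"]);plan((484.5,148.4,135),3.075,10)
E
```

```text
280.9310344827586 179.58620689655172 29 [450.95384922 150.6763465   95.        ] mouth est [486.36690973 148.19337542]
[486.1527489  144.49773461 140.61478292] [-0.17602918 -0.2613352  -0.94746046] [ 5.75489889e-02  3.66868472e-01  1.67477576e+00 -1.59794461e-05
  1.10122287e+00 -1.44302719e+00]
n 10 row [0.19 0.38 0.56] [-0.    -0.001 -0.003] tot [-0.   -0.01 -0.03]
```

```bash
python3 -m inch '0.5 1 1 0 0 0;0.5 1 1 0 0 0;0.5 1 1 0 0 0;0.5 0.8 1 0 0 0;0 0 1 0 0 0;0 0 0 0 0 0;0 0 0 0 0 0;0 0 0 0 0 0;0 0 0 0 0 0;0 0 0 0 0 0'
python3 - <<'E'
from h import *
c=wrist()
f=flange(c,zt=ctrl.sense()["eef_pos"][2]-13.1)
m=mask(c["image"],(18,120,120),(35,255,255));n,l,st,ce=cv2.connectedComponentsWithStats(m)
for i in range(1,n):
    if st[i,4]>8 and 265<ce[i,0]<295: print(ce[i],pix2plane(c,ce[i],95)[0],pix2plane(c,ce[i],ctrl.sense()["eef_pos"][2]-6.6)[0])
plan((484.3,148.3,127),3.075,10)
E
```

```text
time_s: 10.3
eef_pos: [484.8, 148.5, 136.4]
ee_rot: [0.0, 0.035, 0.999, 0.0]
force: [-0.4, -0.5, -0.3]
grip_width: 0.127
grip_force: 58.8
flange 52 [487.52375838 148.14501436  33.87421609] 0.08484207154362622 r34: [487.69300453 148.13055638] 0.08707917223955874 tcp-rel in tool [-2.94816792 -0.094319  ]
[274.5 182.5] [451.05233596 150.77773575  95.        ] [443.3585459  151.28487979 129.72979968]
[274.5 211.5] [468.65057371 149.52889047  95.        ] [457.64069666 150.27135805 129.72979968]
[275.34831461 321.7340824 ] [549.06383595 144.41651277  95.        ] [522.90145461 146.12232051 129.72979968]
[278.23260437 341.14115308] [567.2799666  145.24353894  95.        ] [537.68506692 146.79350774 129.72979968]
n 10 row [ 0.04 -0.02  0.93] [-0.     0.    -0.004] tot [-0.    0.   -0.04]
```

```bash
python3 -m inch '0 0 2 0 0 0;0 0 2 0 0 0;0 0 2 0 0 0;0 0 1 0 0 0;0 0 1 0 0 0;0 0 0.5 0 0 0;0 0 0.5 0 0 0;0 0 0.5 0 0 0;0 0 0 0 0 0;0 0 0 0 0 0'
python3 -m inch '0 0 0.5 0 0 0;0 0 0.5 0 0 0;0 0 0.5 0 0 0;0 0 0.5 0 0 0;0 0 0 0 0 0;0 0 0 0 0 0;0 0 0 0 0 0;0 0 0 0 0 0;0 0 0 0 0 0;0 0 0 0 0 0'
```

```text
time_s: 11.18
eef_pos: [484.7, 148.5, 126.8]
ee_rot: [-0.0, 0.035, 0.999, 0.0]
force: [0.3, -0.4, -1.3]
grip_width: 0.126
grip_force: 58.8
time_s: 12.02
eef_pos: [484.7, 148.5, 124.8]
ee_rot: [0.0, 0.035, 0.999, -0.0]
force: [-0.8, -0.2, -1.2]
grip_width: 0.123
grip_force: 58.8
```

```bash
python3 -m inch '0 0 0.5 0 0 0;0 0 0.5 0 0 0;0 0 0.5 0 0 0;0 0 0.5 0 0 0;0 0 0.5 0 0 0;0 0 0.5 0 0 0;0 0 0 0 0 0;0 0 0 0 0 0;0 0 0 0 0 0;0 0 0 0 0 0'
```

```text
time_s: 12.85
eef_pos: [485.2, 148.5, 123.4]
ee_rot: [0.001, 0.035, 0.999, 0.0]
force: [-4.3, -0.1, 14.0]
grip_width: 0.126
grip_force: 61.1
```

```bash
python3 -m inch '0.4 0 0 0 0 0;0.4 0 0 0 0 0;0 0 0 0 0 0;0 0 0 0 0 0;0 0 0 0 0 0;0 0 0 0 0 0;0 0 0 0 0 0;0 0 0 0 0 0;0 0 0 0 0 0;0 0 0 0 0 0'; python3 -c "
from h import *
s=ctrl.sense();print(s['wrist_torque'],s['force'],s['eef_pos'])"
```

```text
time_s: 13.68
eef_pos: [485.0, 148.5, 123.5]
ee_rot: [0.002, 0.035, 0.999, 0.0]
force: [-0.6, -0.8, 13.9]
grip_width: 0.127
grip_force: 60.8
[-0.14395165  0.46382042  0.00362546] [-0.61684285 -0.83949814 13.86894583] [485.01461971 148.53003397 123.53424967]
```

```bash
python3 - <<'E'
from h import *
c=wrist();np.savez("pics/w5.npz",**c);f=flange(c,zt=ctrl.sense()["eef_pos"][2]-13.1)
s=ctrl.capture("scene");np.savez("pics/s5.npz",**s)
a=cv2.resize(c["image"][150:300,190:360],(680,600),interpolation=2)
b=cv2.resize(s["image"][190:280,205:285],(533,600),interpolation=2)
o=cv2.resize(np.hstack([a,b]),(800,396));cv2.imwrite("pics/w5.png",o[:,:,::-1])
E
```

```text
flange 52 [487.76081005 148.24288969  33.91321734] 0.08640428082192741 r34: [487.87772991 148.2348253 ] 0.09132040935459074 tcp-rel in tool [-2.8656842  -0.08793327]
```

View pics/w5.png

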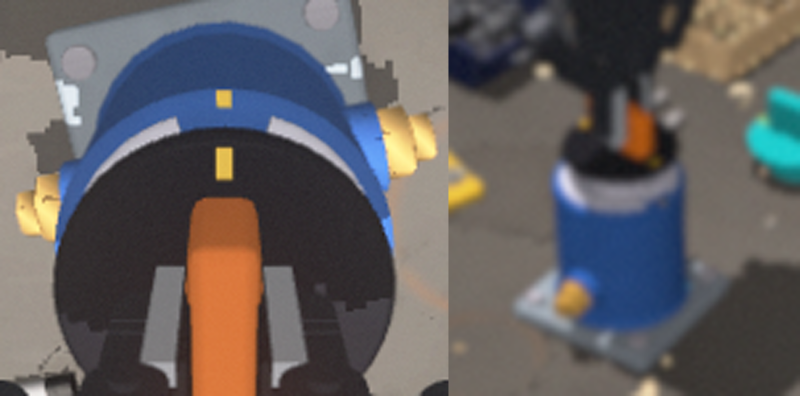

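The flange sits level, and its mark at (224,163) lines up with the slot mark at (224,98). I'll probe gently deeper.

```bash
python3 -m inch '0 0 0.5 0 0 0;0 0 0.5 0 0 0;0 0 0.5 0 0 0;0 0 0 0 0 0;0 0 0 0 0 0;0 0 0 0 0 0;0 0 0 0 0 0;0 0 0 0 0 0;0 0 0 0 0 0;0 0 0 0 0 0'; python3 -c "
from h import *
s=ctrl.sense();print(s['wrist_torque'],s['force'],s['eef_pos'])"
```

```text
time_s: 14.62
eef_pos: [485.5, 148.5, 121.7]
ee_rot: [0.002, 0.035, 0.999, 0.0]
force: [2.8, -0.5, 7.5]
grip_width: 0.127
grip_force: 60.0
[-0.06192726 -0.40656131 -0.04321231] [ 2.7595343  -0.52811692  7.48625276] [485.48515737 148.49104046 121.6676514 ]
```

```bash
python3 -m inch '-0.3 0 1 0 0 0;-0.2 0 1 0 0 0;0 0 1 0 0 0;0 0 1 0 0 0;0 0 1 0 0 0;0 0 1 0 0 0;0 0 0 0 0 0;0 0 0 0 0 0;0 0 0 0 0 0;0 0 0 0 0 0'; python3 -c "
from h import *
s=ctrl.sense();print(s['wrist_torque'],s['force'],s['eef_pos'])"
```

```text
time_s: 15.45
eef_pos: [485.7, 148.5, 115.7]
ee_rot: [0.002, 0.035, 0.999, 0.0]
force: [0.7, -0.1, 9.2]
grip_width: 0.128
grip_force: 60.5
[-0.17826773 -0.0194068  -0.00907586] [ 0.68226881 -0.09663042  9.2303195 ] [485.70055152 148.49560194 115.74777   ]
```

```bash
python3 -m inch '0 0 1 0 0 0;0 0 1 0 0 0;0 0 1 0 0 0;0 0 1 0 0 0;0 0 1 0 0 0;0 0 0.7 0 0 0;0 0 0 0 0 0;0 0 0 0 0 0;0 0 0 0 0 0;0 0 0 0 0 0'; python3 - <<'E'
from h import *
s=ctrl.sense();print(s['wrist_torque'],s['force'],s['eef_pos'])
plan((485.7,148.5,109.8),psi(s),10)
E
```

```text
time_s: 16.28
eef_pos: [485.7, 148.5, 110.4]
ee_rot: [0.002, 0.035, 0.999, 0.0]
force: [-0.2, -1.3, 13.1]
grip_width: 0.123
grip_force: 61.0
[-0.17603723  0.24170571 -0.00216371] [-0.23839174 -1.32004836 13.06596273] [485.72765014 148.5208249  110.42161279]
n 10 row [ 0.   -0.    0.06] [0.    0.004 0.   ] tot [0.   0.04 0.  ]
```

```bash
python3 -m inch '0 0 0.4 0 0 0;0 0 0.4 0 0 0;0 0 0 0 0 0;0 0.13 0 0 0 0.5;0 0.13 0 0 0 0.5;0 0.13 0 0 0 0.5;0 0.13 0 0 0 0.5;0 0 0 0 0 0;0 0 0 0 0 0;0 0 0 0 0 0'; python3 - <<'E'
from h import *
s=ctrl.sense();print(s['wrist_torque'],s['force'],s['eef_pos'],psi(s))
E
```

```text
time_s: 17.12
eef_pos: [486.1, 149.0, 109.7]
ee_rot: [0.002, 0.139, 0.99, 0.0]
force: [-1.1, -1.7, 13.3]
grip_width: 0.126
grip_force: 60.9
[-0.19174564  0.09757828 -0.03474265] [-1.05290407 -1.7129542  13.30287568] [486.08868183 148.98861005 109.71072412] 2.8618705656233896
```

```bash
python3 -m inch '0 0.26 0 0 0 1;0 0.26 0 0 0 1;0 0.26 0 0 0 1;0 0.26 0 0 0 1;0 0.26 0 0 0 1;0 0 0 0 0 0;0 0 0 0 0 0;0 0 0 0 0 0;0 0 0 0 0 0;0 0 0 0 0 0'; python3 - <<'E'
from h import *
s=ctrl.sense();print(s['wrist_torque'],s['force'],s['eef_pos'],psi(s))
E
```

```text
time_s: 17.95
eef_pos: [486.7, 150.1, 109.7]
ee_rot: [0.002, 0.391, 0.92, 0.001]
force: [-0.8, -1.3, 13.4]
grip_width: 0.126
grip_force: 60.9
[-0.22129686  0.07366891 -0.08779326] [-0.75226478 -1.27331178 13.36559764] [486.73502999 150.08416012 109.73411719] 2.338224940426645
```

Turned 0.74 rad so far with little torque.

```bash
python3 -m inch '0 0.26 0 0 0 1;0 0.26 0 0 0 1;0 0.26 0 0 0 1;0 0.26 0 0 0 1;0 0.26 0 0 0 1;0 0.26 0 0 0 1;0 0.26 0 0 0 1;0 0 0 0 0 0;0 0 0 0 0 0;0 0 0 0 0 0'; python3 - <<'E'
from h import *
s=ctrl.sense();print(s['wrist_torque'],s['force'],s['eef_pos'],psi(s))
E
```

```text
time_s: 18.78
eef_pos: [488.0, 150.6, 109.6]
ee_rot: [0.002, 0.695, 0.719, 0.001]
force: [-0.7, -3.4, 13.7]
grip_width: 0.127
grip_force: 60.9
[-0.58795141  0.3019422  -0.13901699] [-0.6687348  -3.39885908 13.65451533] [487.9952797  150.59594938 109.59589873] 1.6051777432043446
```

```bash
python3 -m inch '0 0.13 0 0 0 0.5;0 0.13 0 0 0 0.5;0 0.1 0 0 0 0.4;0 0 0 0 0 0;0 0 0 0 0 0;0 0 0 0 0 0;0 0 0 0 0 0;0 0 0 0 0 0;0 0 0 0 0 0;0 0 0 0 0 0'; python3 - <<'E'
from h import *
s=ctrl.sense();print(s['wrist_torque'],s['force'],s['eef_pos'],psi(s))
E
```

```text
time_s: 19.62
eef_pos: [488.2, 150.6, 109.5]
ee_rot: [0.001, 0.746, 0.666, 0.001]
force: [-1.3, -2.9, 13.9]
grip_width: 0.127
grip_force: 60.9
[-0.52172326  0.40205192 -0.08404528] [-1.26981318 -2.87558406 13.85403013] [488.16082353 150.598445   109.51154662] 1.4586568072314583
```

```bash
python3 -m inch '0 0.08 0 0 0 0.3;0 0.08 0 0 0 0.3;0 0.08 0 0 0 0.3;0 0 0 0 0 0;0 0 0 0 0 0;0 0 0 0 0 0;0 0 0 0 0 0;0 0 0 0 0 0;0 0 0 0 0 0;0 0 0 0 0 0'; python3 - <<'E'
from h import *
s=ctrl.sense();print(s['wrist_torque'],s['force'],s['eef_pos'],psi(s))
E
```

```text
time_s: 20.45
eef_pos: [488.3, 150.6, 109.5]
ee_rot: [0.001, 0.776, 0.631, 0.001]
force: [-1.5, -2.8, 13.8]
grip_width: 0.121
grip_force: 61.5
[-0.41751404  0.49444688  0.66652872] [-1.51663288 -2.82260984 13.84556733] [488.27228448 150.62427927 109.50820771] 1.3663018115726844
```

Stop felt (0.67 N m). I'll back off slightly and let the spring lift the cap into the pocket.

```bash
python3 -m inch '0 -0.1 0 0 0 -0.4;0 -0.1 0 0 0 -0.3;0 0 0 0 0 0;0 0 -1 0 0 0;0 0 -1 0 0 0;0 0 -1 0 0 0;0 0 -1 0 0 0;0 0 -1 0 0 0;0 0 0 0 0 0;0 0 0 0 0 0'; python3 - <<'E'
from h import *
s=ctrl.sense();print(s['wrist_torque'],s['force'],s['eef_pos'],psi(s))
E
```

```text
time_s: 21.28
eef_pos: [488.4, 150.6, 114.3]
ee_rot: [0.002, 0.752, 0.659, 0.001]
force: [0.8, -3.0, 10.4]
grip_width: 0.126
grip_force: 60.3
[-0.5149734   0.06881325  0.01514624] [ 0.77051802 -3.01128399 10.43809102] [488.38814281 150.59958448 114.34401262] 1.4378886055934965
```

```bash
python3 -m inch '-0.3 0 0 0 0 0;-0.2 0 0 0 0 0;0 0 -0.4 0 0 0;0 0 -0.4 0 0 0;0 0 -0.4 0 0 0;0 0 0 0 0 0;0 0 0 0 0 0;0 0 0 0 0 0;0 0 0 0 0 0;0 0 0 0 0 0'; python3 - <<'E'
from h import *
s=ctrl.sense();print(s['wrist_torque'],s['force'],s['eef_pos'],psi(s))
E
```

```text
time_s: 22.12
eef_pos: [488.4, 150.5, 115.5]
ee_rot: [0.001, 0.753, 0.659, 0.002]
force: [1.2, 0.3, 9.3]
grip_width: 0.125
grip_force: 60.2
[ 0.04498044 -0.06303816  0.00910691] [1.21034541 0.25442718 9.25055401] [488.36980379 150.46822064 115.4547726 ] 1.4377276638145902
```

```bash
python3 -m inch '0 0 -0.4 0 0 0;0 0 -0.4 0 0 0;0 0 -0.4 0 0 0;0 0 0 0 0 0;0 0 0 0 0 0;0 0 0 0 0 0;0 0 0 0 0 0;0 0 0 0 0 0;0 0 0 0 0 0;0 0 0 0 0 0'; python3 - <<'E'
from h import *
s=ctrl.sense();print(s['wrist_torque'],s['force'],s['eef_pos'],psi(s))
E
```

```text
time_s: 22.95
eef_pos: [488.2, 150.5, 115.6]
ee_rot: [0.001, 0.753, 0.658, 0.001]
force: [6.3, 1.3, 2.4]
grip_width: 0.124
grip_force: 59.2
[ 0.17954301 -1.03530092  0.03911546] [6.32351196 1.30322347 2.3650369 ] [488.20856241 150.46430369 115.62094562] 1.4376158298538009
```

The lugs meet the pocket roof at 11.0 mm deep, so the cap is locked. I'll release and retreat.

```bash
python3 -m inch '0 0 0 0 0 0;0 0 0 0 0 0;0 0 0 0 0 0;0 0 0 0 0 0;0 0 0 0 0 0;0 0 0 0 0 0;0 0 0 0 0 0;0 0 0 0 0 0;0 0 0 0 0 0;0 0 0 0 0 0' 0.5
python3 -m inch '0 0 -3 0 0 0;0 0 -6 0 0 0;0 0 -10 0 0 0;0 0 -12 0 0 0;0 0 -12 0 0 0;0 0 -12 0 0 0;0 0 -12 0 0 0;0 0 -12 0 0 0;0 0 -8 0 0 0;0 0 0 0 0 0'
python3 - <<'E'
from h import *
c=wrist();s=ctrl.capture("scene")
a=cv2.resize(c["image"],(448,336));b=cv2.resize(s["image"][180:290,190:300],(336,336),interpolation=2)
cv2.imwrite("pics/end.png",np.hstack([a,b])[:,:,::-1])
E
```

```text
time_s: 23.78
eef_pos: [487.0, 150.4, 115.2]
ee_rot: [-0.0, 0.753, 0.659, -0.0]
force: [0.8, 0.1, -0.2]
grip_width: 0.499
grip_force: 0.0
time_s: 24.62
eef_pos: [487.8, 150.5, 204.5]
ee_rot: [0.001, 0.753, 0.659, 0.002]
force: [0.5, -0.9, 0.6]
grip_width: 0.501
grip_force: 0.0
```

View pics/end.png

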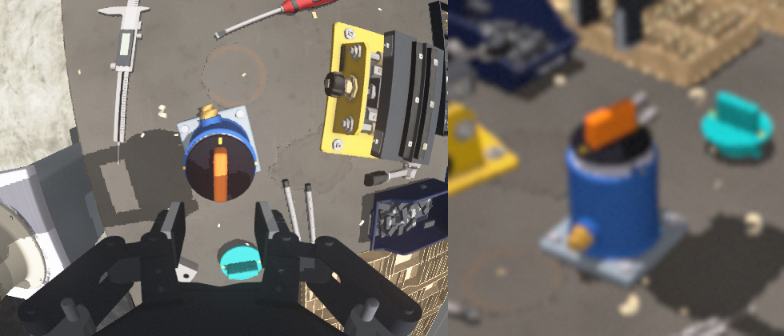

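The cap sits level on the housing at (220,172) with its wing turned a quarter turn, and the gripper is clear of it.

```bash
python3 -c "
from rig import ctrl
print(ctrl.finish_job())"
```

```text
the job is handed in; nothing more can be done
None
```

The cap is seated, turned clockwise to the stop, locked about 11 mm deep under the spring and released, with the gripper clear and the bystanders not touched; I handed the job in at about 25 s, and no verdict came back.

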